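# Right the leaning card carton and hold the spare one over the gap

## Robot

A 6-joint arm with a two-finger parallel gripper is mounted at the origin on the work surface. World frame = base frame: x ahead of the robot, y to its left, z up, the work surface at z = 0. Lengths are in m, angles in rad, forces in N, time in s.
With the tool pointing down it reaches from about 0.35 to 0.975 m from the base axis. Payload 4.9 kg.
Tool frame: the origin (TCP) lies midway between the tips of the shut fingers; the grasp point (between the pads) lies 19 mm behind it; y points along the fingers, z is the direction in which the jaws open and shut, and the axes are right-handed (so a half turn about y gives the same grasp; the last joint's range is limited). The gripper opens to 85 mm and grips with 20 to 120 N. Pads are 22 mm wide; open, the fingers measure 114 mm over their backs; the gripper's body (76 mm by 85 mm) begins 54 mm behind the grasp point. The pads swing forward as they close: fully open they stand 13 mm farther back than shut.
Start: joints at [1.129, 0.053, 1.613, -0, 1.476, -0.119], TCP at [0.198, 0.593, 0.231] pointing down, gripper open.
Joint ranges: [-3.01, 3.01], [-1.01, 2.22], [0.06, 2.58], [-1.02, 4.17], [0.09, 2.62], [-3.14, 3.14]. Speed limits (rad/s): [2.57, 2.57, 3.14, 3.14, 3.14, 3.14].

## Interface

Orientations are given as a unit quaternion [w, x, y, z].
In Python, from bench import * gives the robot as it stands. The module is installed in compiled form; this text tells all that it offers.
- The arm moves only by the shell command python3 -m pendant 'ROWS' [FORCE]. ROWS is JSON, a list that holds one entry, the list of rows, each a list of 7 numbers: the shift along the tool's x, y, z in m, then the turn, a rotation vector about the tool's x, y, z in degrees, then the finger opening in m, from 0 to 0.0854. A call has 1 to 12 rows; each row is the pose to reach, as a shift and turn from the pose commanded when the call began, along the tool's axes at that moment; what a row does not reach only later rows make up. A row lasts 1/8 s, in which the tool goes at most 62.5 mm and 10.7 degrees, less where a joint would pass 70% of its speed; a pose out of reach is approached as far as the arm can. A call with a gripper value outside its range is refused whole. The fingers move at their own pace and stop on an object; FORCE is the grip in N (left out, the last holds). Time passes only in rows, so rows that repeat a pose let the fingers close. It gives the time, the measured TCP pose, the force and the opening at its end, in the units of the state.
- sense(): the state, without advancing time (a new reading comes with each control period).
- camera(name): name is "scene" or "top"; returns (picture, depth): 400x640x3 uint8, blue, green, red; 400x640 float32, m along the optical axis (not along the pixel's ray), 0 where there is no reading.
- camera_model(name): a dict with "fx", "fy", "cx", "cy" (pixels), "D" ([k1, k2, p1, p2, k3] as OpenCV has them; the pictures are not rectified), "R" (3x3) and "t" (3): a world point X has camera coordinates R X + t. Camera axes: x right, y down, z forward; pixel columns grow to the right and rows downward; lengths in m; the calibration is good to about 2 mm. A picture is of the moment at which its call begins. camera_model takes no time and is no camera call.
- finish_job(): hands the job in, once; it reports no verdict.
The state is a dict: "time_s": time; "joint_positions": joint angles; "qd": joint speeds; "effort": joint torques, N m; "eef_pos": TCP position; "tcp_rot": TCP orientation; "contact_force": force on the tool from outside, world axes, zero at the start; "ft_torque": the same for the moment, N m; "gripper_width": finger opening in m.
Only numpy, scipy, OpenCV 4.12 (cv2) and the standard library are available. Lean on these libraries where they do the work, as an engineer would, in place of code of your own. Each camera call takes 0.05 s, during which the arm holds its last target.

## Task

In the steel tray one card carton has tipped over across the empty place and leans on the end carton: stand it upright on the tray floor where its foot is, so that the gap beside the end carton is open again, and let go of it. Then take the spare carton that stands by itself on the other side of the row of books, carry it over the book row, and stop with it hovering over the middle of that gap, upright and square with the tray, its underside about 2 cm above the tops of the cartons, so that its label can be checked before it goes in: finish while still holding it there, touching nothing, neither lowered nor released. Do not bump the book row or disturb the other cartons and things on the desk.

Things in the scene. Friction and masses are not known exactly. Their poses are not given: they have to be found in the camera images.
- tray: Fixed dark steel tray, a straight lane along its x: floor 4 mm thick, 70 mm wide inside (76 outside), side walls 25 mm high, inside from x = -142 to +123 mm; a plate 95 mm high closes the +x end (far from the robot), one 40 mm high the -x end. Origin on the desk under the lane's middle line; z up. From -x to +x: near, middle, leaning and end cartons.
- carton_leaning_center (a point): Centre of the tipped carton: rigid cardboard box, 40 mm thick (its x), 60 mm wide (its y), 112 mm high (its z), about 0.22 kg; x along the lane, z foot to lid. It leans 34 to 41 degrees to the tray's +x, lower +x edge on the tray floor, upper +x edge on the end carton. Gripped across its width, fingers outside the lane, it can be turned up about that lower edge, leaving a gap of 60 to 75 mm to the end carton.
- carton_end_center (a point): Centre of the end carton, standing in the lane against the tall end plate; same box, 40 mm thick (its x), 60 mm wide (its y), 112 mm high (its z); x along the lane. The gap is on its -x side.
- carton_mid_center (a point): Centre of the middle carton, standing in the lane on the -x side of the leaning one, with about 30 mm free between them once that stands; same box, 40 mm thick (its x), 60 mm wide (its y), 112 mm high (its z). Leave it alone.
- carton_near_center (a point): Centre of the near carton, standing in the lane at its -x end; same box, 40 mm thick (its x), 60 mm wide (its y), 112 mm high (its z). Leave it alone.
- carton_spare_center (a point): Centre (half-way up) of the spare carton: same box, 40 mm thick (its x), 60 mm wide (its y), 112 mm high (its z), 0.15 to 0.31 kg, standing upright on the desk right of the book row (-y side); it can be gripped across its 60 mm or its 40 mm and may be held either way round.
- book_row: Fixed row of bound volumes in a grey rack between the spare carton and the tray: 300 mm long (its x, roughly away from the robot), 106 mm deep (its y), 160 mm high. Origin on the desk under its middle.
- paste_bottle: White plastic paste bottle, 54 mm diameter, 115 mm high, near the spare carton (they may have swapped places). Origin at its foot. Leave it alone.
- date_stamp: Wooden hand stamp standing on its foot, 40 mm diameter, 74 mm high. Origin at its foot. Leave it alone.
- mug: White mug, 80 mm diameter, 90 mm high, handle on its +y side. Origin at its foot. Leave it alone.
- clip_tin: Flat metal tin, 68 mm diameter, 45 mm high. Origin at its foot. Leave it alone.
Things that resemble listed ones, but are neither listed nor needed, are in the scene too. Leave any purple look-alike of the part that bears carton_spare_center alone. What is shaped like the part that bears carton_leaning_center but yellow is not meant.

How it is judged:
By the outcome, as a careful person would: the job done as asked, in the order asked, and still so for the second after the job is handed in, while the arm keeps its last pose, push and grip.
It also fails if it takes over 66 s, if anything falls off the work surface, if the arm or the gripper's body presses on something with over 40 N, if the wrist force passes 120 N, or if a joint passes its speed limit or range.

## Working session

There is one attempt and no reset: what is moved stays moved. The work goes in short steps, Python scripts to look and compute and a shell command to move; the robot and the scene stay as the last step left them, time stands still between calls to the robot, and variables do not carry over. Pictures are saved under pics/ and viewed, and the job is handed in when it is done.

```bash
mkdir -p pics; ls; python3 - <<'E'
from bench import *
import cv2,numpy as np,pickle
print(sense())
d={}
for n in("scene","top"):
    im,dp=camera(n);m=camera_model(n);d[n]=(im,dp,m);cv2.imwrite(f"pics/{n}0.png",im);print(n,m)
pickle.dump(d,open("v0.pkl","wb"))
E
```

```text
pics
{'time_s': 0.0, 'joint_positions': array([ 1.12900053e+00,  5.33534024e-02,  1.61429539e+00, -6.12945373e-06,
        1.47599000e+00, -1.18998287e-01]), 'qd': array([ 2.59685959e-04,  3.57448678e-05,  2.15375907e-03, -1.06347343e-03,
       -1.00748718e-03, -5.60161972e-04]), 'effort': array([-8.65181737e-04, -3.93684196e+01, -3.70174563e+01, -2.20606521e-04,
        6.90620931e-03, -1.85398108e-06]), 'eef_pos': array([0.19799581, 0.59215432, 0.23006433]), 'tcp_rot': array([-0.69722075,  0.69861228, -0.11382917,  0.11343292]), 'contact_force': array([ 0.42031457, -0.51235671,  0.70407291]), 'ft_torque': array([ 0.0120186 , -0.01976827, -0.03868192]), 'gripper_width': 0.08514774249127574}
scene {'fx': 497.10336964839956, 'fy': 497.10336964839956, 'cx': 315.43625466677366, 'cy': 202.3035970474891, 'D': array([-0.13760155,  0.        ,  0.        ,  0.        ,  0.        ]), 'R': array([[ 0.17769118,  0.98393678, -0.01715393],
       [ 0.59567464, -0.12141662, -0.79399605],
       [-0.78332469,  0.13086793, -0.60768085]]), 't': array([-0.07237797, -0.30219988,  1.64432203])}
top {'fx': 514.8932932178194, 'fy': 514.8932932178194, 'cx': 319.08842170893655, 'cy': 199.94766792016694, 'D': array([-0.15543217,  0.        ,  0.        ,  0.        ,  0.        ]), 'R': array([[ 0.02137828, -0.99974889, -0.00671791],
       [-0.98084804, -0.01967199, -0.19377855],
       [ 0.19359773,  0.0107319 , -0.9810223 ]]), 't': array([-0.02860556,  0.58701774,  1.44884118])}
```

View pics/scene0.png

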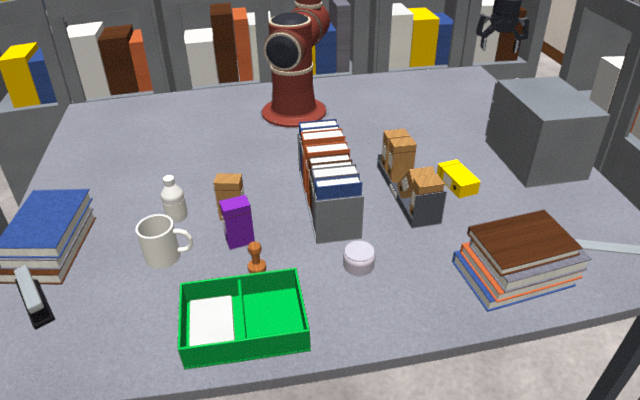

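View pics/top0.png

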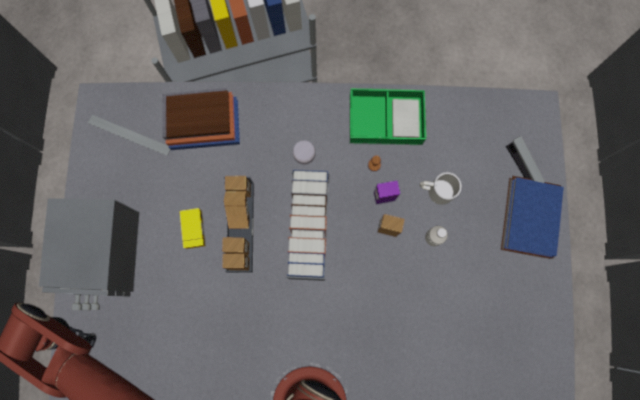

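The scene view looks back at the robot: the spare (brown) carton is near (228,190), the purple look-alike at (237,222) and the tray near (412,185). In the top view the spare is at (392,225), the tray cartons at x≈235, y 180–268, and the books at (308,225). Next I'll zoom in and measure.

```bash
cat > h.py <<'E'
import numpy as np,cv2
def cloud(dp,m):
    h,w=dp.shape
    u,v=np.meshgrid(np.arange(w),np.arange(h))
    K=np.array([[m['fx'],0,m['cx']],[0,m['fy'],m['cy']],[0,0,1]])
    p=cv2.undistortPoints(np.stack([u,v],-1).reshape(-1,1,2).astype(np.float32),K,m['D']).reshape(h,w,2)
    P=np.dstack([p[...,0]*dp,p[...,1]*dp,dp])
    P=(P-m['t'])@m['R']
    P[dp==0]=np.nan
    return P
def ray(uv,m,z):
    K=np.array([[m['fx'],0,m['cx']],[0,m['fy'],m['cy']],[0,0,1]])
    p=cv2.undistortPoints(np.array(uv,np.float32).reshape(-1,1,2),K,m['D']).reshape(-1,2)
    d=np.c_[p,np.ones(len(p))]@m['R']; c=-m['R'].T@m['t']
    return c+d*((z-c[2])/d[:,2:3])
def proj(X,m):
    K=np.array([[m['fx'],0,m['cx']],[0,m['fy'],m['cy']],[0,0,1]])
    return cv2.projectPoints(np.array(X,float).reshape(-1,1,3),cv2.Rodrigues(m['R'])[0],m['t'],K,m['D'])[0].reshape(-1,2)
E
python3 - <<'E'
import pickle,cv2,numpy as np
from h import *
d=pickle.load(open("v0.pkl","rb"))
im=d['top'][0]; cv2.imwrite("pics/ct.png",cv2.resize(im[160:285,170:300],None,fx=4.6,fy=4.6,interpolation=cv2.INTER_CUBIC))
im=d['scene'][0]; cv2.imwrite("pics/cs.png",cv2.resize(im[115:245,360:490],None,fx=4.6,fy=4.6,interpolation=cv2.INTER_CUBIC))
im,dp,m=d['top'];P=cloud(dp,m)
hsv=cv2.cvtColor(im,cv2.COLOR_BGR2HSV)
for (u0,v0,u1,v1,nm) in [(215,165,260,285,'cart'),(370,205,415,245,'spare'),(280,160,335,285,'books'),(420,215,455,255,'bottle'),(370,175,405,205,'purple'),(175,200,210,255,'yellow')]:
    Q=P[v0:v1,u0:u1].reshape(-1,3);Q=Q[np.isfinite(Q[:,0])];Q=Q[Q[:,2]>.03]
    print(nm,len(Q),Q.min(0).round(3),Q.max(0).round(3),np.percentile(Q[:,2],[50,80,95]).round(3))
P0=P[165:285,215:260]
print("z cm col 235"); print((P[168:282:2,235]*1000).round(0).tolist())
E
```

```text
cart 2077 [0.375 0.178 0.03 ] [0.645 0.261 0.127] [0.108 0.116 0.119]
spare 423 [ 0.49  -0.257  0.03 ] [ 0.541 -0.19   0.12 ] [0.11  0.113 0.116]
books 3912 [ 0.357 -0.044  0.031] [0.715 0.067 0.167] [0.151 0.156 0.159]
bottle 305 [ 0.464 -0.385  0.03 ] [ 0.516 -0.335  0.119] [0.08  0.108 0.116]
purple 430 [ 0.589 -0.244  0.031] [ 0.638 -0.178  0.122] [0.11  0.113 0.116]
yellow 793 [0.441 0.321 0.03 ] [0.56  0.402 0.05 ] [0.039 0.042 0.045]
z cm col 235
[[695.0, 247.0, -1.0], [687.0, 246.0, 2.0], [683.0, 247.0, -5.0], [677.0, 246.0, -5.0], [641.0, 225.0, 114.0], [635.0, 224.0, 117.0], [630.0, 224.0, 113.0], [622.0, 222.0, 121.0], [617.0, 223.0, 115.0], [611.0, 222.0, 118.0], [606.0, 222.0, 116.0], [603.0, 225.0, 99.0], [598.0, 225.0, 99.0], [591.0, 223.0, 105.0], [584.0, 222.0, 109.0], [577.0, 221.0, 116.0], [570.0, 220.0, 120.0], [566.0, 221.0, 112.0], [561.0, 221.0, 109.0], [558.0, 223.0, 93.0], [553.0, 224.0, 89.0], [548.0, 224.0, 86.0], [543.0, 225.0, 80.0], [538.0, 226.0, 75.0], [533.0, 226.0, 68.0], [528.0, 227.0, 62.0], [524.0, 229.0, 48.0], [519.0, 230.0, 42.0], [514.0, 231.0, 38.0], [509.0, 231.0, 34.0], [506.0, 235.0, 7.0], [501.0, 235.0, 5.0], [494.0, 235.0, 5.0], [488.0, 235.0, 5.0], [483.0, 235.0, 3.0], [464.0, 216.0, 112.0], [457.0, 214.0, 117.0], [452.0, 215.0, 113.0], [446.0, 214.0, 119.0], [440.0, 213.0, 120.0], [435.0, 214.0, 115.0], [430.0, 214.0, 114.0], [425.0, 215.0, 103.0], [418.0, 212.0, 119.0], [413.0, 211.0, 122.0], [408.0, 213.0, 111.0], [402.0, 213.0, 111.0], [396.0, 211.0, 117.0], [391.0, 213.0, 109.0], [385.0, 211.0, 115.0], [381.0, 213.0, 104.0], [380.0, 229.0, 8.0], [374.0, 228.0, 11.0], [369.0, 229.0, 4.0], [363.0, 231.0, -7.0], [357.0, 230.0, -5.0], [351.0, 229.0, -2.0]]
```

View pics/ct.png

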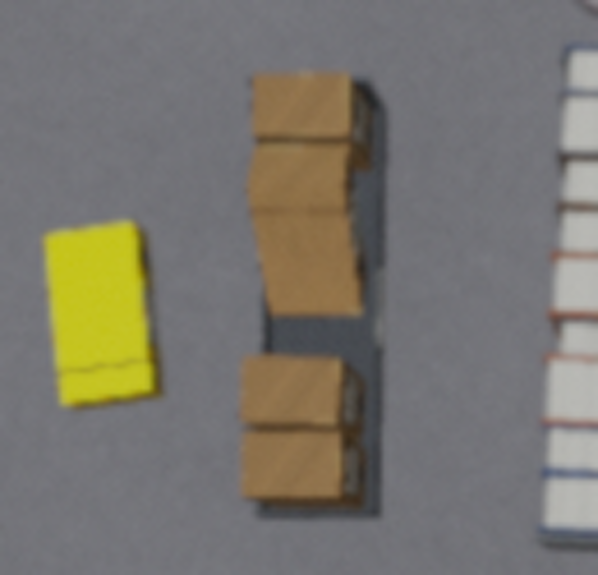

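View pics/cs.png

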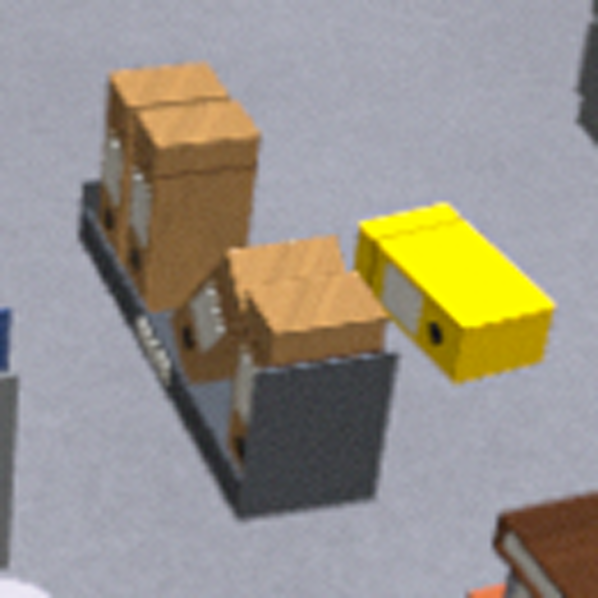

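```bash
python3 - <<'E'
import pickle,cv2,numpy as np
from h import *
d=pickle.load(open("v0.pkl","rb"))
im,dp,m=d['top'];mt=m
f=lambda L:[((x+.5)/4.6-.5+170,(y+.5)/4.6-.5+160) for x,y in L]
for n,L,z in [('end',[(254,72),(350,72),(350,140),(252,140)],.116),('mid',[(246,356),(342,357),(342,428),(243,427)],.116),('near',[(243,430),(340,431),(340,498),(243,497)],.116),('traywall',[(384,105),(380,516),(260,516)],.025),('leanfoot',[(265,313),(362,313)],.030)]:
    R=ray(f(L),m,z);print(n,(R[:,:2]*1000).round(0).tolist(),(R.mean(0)*1000).round(0))
im2,dp2,ms=d['scene']
g=lambda L:[((x+.5)/4.6-.5+360,(y+.5)/4.6-.5+115) for x,y in L]
for n,L,z in [('S end top',[(245,285),(355,270),(385,318),(262,333)],.116),('S plate top',[(250,366),(396,353)],.095),('S mid top',[(135,108),(232,96),(260,137),(160,150)],.116),('S plate foot',[(241,518),(375,497)],0),('S wall',[(83,182)],.040),('Slean foot lower -y',[(193,384)],.004)]:
    R=ray(g(L),ms,z);print(n,(R[:,:2]*1000).round(0).tolist(),(R.mean(0)*1000).round(0))
# depth planes
P=cloud(dp,m);Ps=cloud(dp2,ms)
for nm,C,I in(('top',P,im),('scene',Ps,im2)):
    hsv=cv2.cvtColor(I,cv2.COLOR_BGR2HSV); br=(hsv[...,0]>8)&(hsv[...,0]<22)&(hsv[...,1]>110)
    box=lambda a,b,c,e:br&(C[...,0]>a)&(C[...,0]<b)&(C[...,1]>c)&(C[...,1]<e)&(C[...,2]>.106)
    for n,b in(('end',(.606,.66,.15,.3)),('mid+near',(.36,.48,.15,.3)),('spare',(.46,.57,-.28,-.17))):
        k=box(*b); 
        r=cv2.minAreaRect((C[k][:,:2]*1000).astype(np.float32)); print(nm,n,k.sum(),r,C[k][:,2].mean().round(4))
    k=(C[...,2]>.14)&(C[...,0]>.3)&(C[...,0]<.75)&(abs(C[...,1])<.12)
    print(nm,'books',cv2.minAreaRect((C[k][:,:2]*1000).astype(np.float32)))
    # leaning slope face
    if nm=='top':
        k=br&(C[...,0]>.515)&(C[...,0]<.552)&(C[...,1]>.18)&(C[...,1]<.27)&(C[...,2]>.03)
        A=np.c_[C[k][:,0],C[k][:,1],np.ones(k.sum())];s=np.linalg.lstsq(A,C[k][:,2],rcond=None)[0]
        print('slope',s,np.degrees(np.arctan(s[0])), 'y',np.percentile(C[k][:,1],[2,98]))
        k=br&(C[...,0]>.575)&(C[...,0]<.597)&(C[...,1]>.18)&(C[...,1]<.27)&(C[...,2]>.09)
        A=np.c_[C[k][:,0],C[k][:,1],np.ones(k.sum())];s=np.linalg.lstsq(A,C[k][:,2],rcond=None)[0]
        print('lid',s)
for n,u0,v0,u1,v1 in(('spare',375,208,410,242),):
    cv2.imwrite("pics/csp.png",cv2.resize(im[170:255,360:460],None,fx=6,fy=6,interpolation=cv2.INTER_CUBIC))
E
```

```text
end [[642.0, 254.0], [643.0, 194.0], [600.0, 191.0], [599.0, 252.0]] [621. 223. 116.]
mid [[465.0, 249.0], [466.0, 190.0], [423.0, 188.0], [422.0, 248.0]] [444. 219. 116.]
near [[420.0, 248.0], [421.0, 189.0], [381.0, 187.0], [380.0, 246.0]] [401. 217. 116.]
traywall [[644.0, 184.0], [376.0, 175.0], [373.0, 252.0]] [464. 204.  25.]
leanfoot [[504.0, 255.0], [505.0, 192.0]] [504. 223.  30.]
S end top [[603.0, 193.0], [601.0, 251.0], [643.0, 250.0], [643.0, 187.0]] [622. 220. 116.]
S plate top [[641.0, 184.0], [645.0, 259.0]] [643. 221.  95.]
S mid top [[425.0, 190.0], [422.0, 248.0], [468.0, 248.0], [471.0, 190.0]] [447. 219. 116.]
S plate foot [[644.0, 188.0], [642.0, 262.0]] [643. 225.   0.]
S wall [[377.0, 178.0]] [377. 178.  40.]
Slean foot lower -y [[535.0, 198.0]] [535. 198.   4.]
top end 230 ((622.4481201171875, 220.9517822265625), (32.75429916381836, 58.5507698059082), 0.38097333908081055) 0.115
top mid+near 549 ((422.14190673828125, 218.18649291992188), (83.72594451904297, 60.14834213256836), 1.1687661409378052) 0.1151
top spare 243 ((514.4318237304688, -221.96109008789062), (56.437583923339844, 35.93781661987305), 76.2762222290039) 0.1118
top books ((508.65863037109375, 12.587478637695312), (101.26696014404297, 293.262939453125), 88.9264144897461)
slope [ 1.31805094  0.05762101 -0.65057994] 52.812554267112404 y [0.19322377 0.2497434 ]
lid [-0.75006343 -0.00940987  0.54759083]
scene end 350 ((625.314208984375, 222.29415893554688), (39.48984146118164, 62.19662094116211), 1.3772289752960205) 0.1141
scene mid+near 448 ((427.92547607421875, 218.550537109375), (88.92335510253906, 59.91132354736328), 1.6194909811019897) 0.1145
scene spare 286 ((517.9786376953125, -225.23226928710938), (59.066287994384766, 42.407413482666016), 78.42493438720703) 0.111
scene books ((506.576904296875, 11.786972045898438), (101.03506469726562, 298.4066162109375), 89.01083374023438)
```

View pics/csp.png

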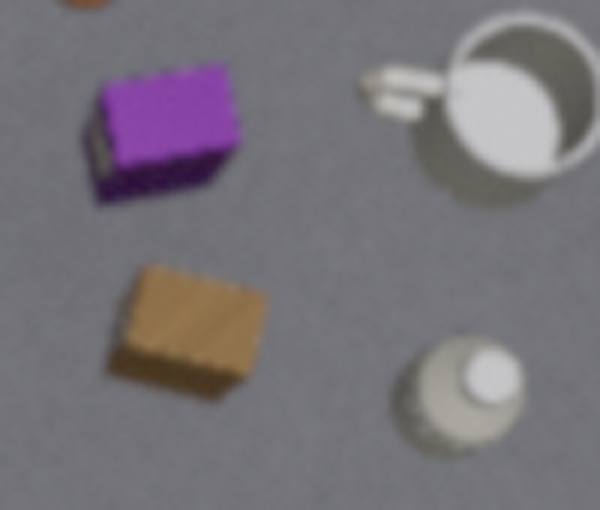

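```bash
cat >> h.py <<'E'
from scipy.spatial.transform import Rotation as Ro
def toolR(yaw,tilt):
    # tilt>0: back of tool leans to +x (deg)
    y,t=np.radians(yaw),np.radians(tilt)
    ex=np.array([np.cos(y),np.sin(y),0]);ez=np.array([0,0,1.]);tz=np.array([-np.sin(y),np.cos(y),0])
    back=np.sin(t)*ex+np.cos(t)*ez; ty=-back; tx=np.cross(ty,tz)
    return np.c_[tx,ty,tz]
def cur(s):
    q=s['tcp_rot'];return np.array(s['eef_pos']),Ro.from_quat([q[1],q[2],q[3],q[0]]).as_matrix()
def row(s,Rt,pt):
    p,R=cur(s); sh=R.T@(pt-p); rv=np.degrees(Ro.from_matrix(R.T@Rt).as_rotvec())
    return (sh.round(4)).tolist(),rv.round(1).tolist()
E
python3 - <<'E'
import pickle
from bench import *
from h import *
d=pickle.load(open("v0.pkl","rb"))
s=sense();p,R=cur(s);print(R.round(3))
P=cloud(d['top'][1],d['top'][2])
Q=P[195:295,40:120].reshape(-1,3);Q=Q[Q[:,2]>.05];print('greybox',Q.min(0),Q.max(0))
R0=toolR(1.6,0)
for pt in [(.30,.28,.28),(.45,.221,.28)]: print(row(s,R0,np.array(pt)))
E
```

```text
[[ 0.948 -0.001  0.317]
 [-0.317 -0.002  0.948]
 [-0.    -1.    -0.002]]
greybox [0.28988102 0.53487218 0.09965727] [0.55122808 0.74410446 0.20851065]
([0.1957, -0.0494, -0.2638], [0.1, -20.1, -0.0])
([0.3567, -0.0494, -0.2722], [0.1, -20.1, -0.0])
```

```bash
python3 -m pendant '[[[0,-0.05,0,0,0,0,0.085],[0.04,-0.05,-0.06,0,-5,0,0.085],[0.08,-0.05,-0.11,0,-10,0,0.085],[0.12,-0.05,-0.16,0,-15,0,0.085],[0.16,-0.05,-0.21,0,-20,0,0.085],[0.2,-0.05,-0.26,0,-20,0,0.085],[0.2,-0.05,-0.264,0,-20,0,0.085],[0.25,-0.05,-0.266,0,-20,0,0.085],[0.3,-0.05,-0.269,0,-20,0,0.085],[0.357,-0.05,-0.272,0,-20,0,0.085],[0.357,-0.05,-0.272,0,-20,0,0.085],[0.357,-0.05,-0.272,0,-20,0,0.085]]]'
python3 - <<'E'
from bench import *
from h import *
s=sense();print(s['eef_pos'],s['joint_positions'].round(2))
im,dp=camera("top");cv2.imwrite("pics/t1.png",cv2.resize(im[160:285,170:300],None,fx=4.6,fy=4.6,interpolation=cv2.INTER_CUBIC))
yaw=1.6;th=37;t0=15
c,sn=np.cos(np.radians(th)),np.sin(np.radians(th))
ex=np.array([np.cos(np.radians(yaw)),np.sin(np.radians(yaw)),0]);ez=np.array([0,0,1.])
piv=np.array([.5346,.2205,.004])
R=toolR(yaw,t0)
g=piv+.088*(sn*ex+c*ez)-.020*(c*ex-sn*ez)
tcp=g+.019*R[:,1]
print(g,tcp,tcp-.1*R[:,1])
print('above',row(s,R,tcp-.10*R[:,1])); print('at',row(s,R,tcp))
E
```

```text
time_s: 1.6
eef_pos: [0.4502, 0.2214, 0.2807]
tcp_rot: [-0.707, 0.707, 0.009, -0.01]
contact_force: [0.3, 0.3, 0.6]
gripper_width: 0.0855
[0.45016642 0.22140991 0.28065836] [ 0.31 -0.27  1.83  0.    1.58 -1.29]
[0.57157259 0.22153274 0.08631623] [0.56665695 0.22139543 0.06796363] [0.59252876 0.2221181  0.16455622]
above ([0.1425, 0.1159, -0.003], [-0.0, -0.1, 14.9])
at ([0.1168, 0.2125, -0.003], [-0.0, -0.1, 14.9])
```

```bash
python3 -m pendant '[[[0.05,0.0,0,0,0,5,0.085],[0.1,0.03,-0.002,0,0,10,0.085],[0.1425,0.07,-0.003,0,0,15,0.085],[0.1425,0.116,-0.003,0,0,15,0.085],[0.1425,0.116,-0.003,0,0,15,0.085],[0.1425,0.116,-0.003,0,0,15,0.085]]]'
python3 - <<'E'
from bench import *
from h import *
s=sense();print(s['eef_pos'],s['joint_positions'].round(2))
im,dp=camera("scene");cv2.imwrite("pics/s2.png",cv2.resize(im[55:245,330:500],None,fx=3.1,fy=3.1,interpolation=cv2.INTER_CUBIC))
p,R=cur(s);print(np.degrees(np.arctan2(-R[0,1],-R[2,1])))
print(row(s,toolR(1.6,15),np.array([0.56665695,0.22139543,0.06796363])))
E
```

```text
time_s: 2.4
eef_pos: [0.5931, 0.2232, 0.1681]
tcp_rot: [-0.7, 0.702, -0.081, -0.101]
contact_force: [-0.5, -0.2, -0.1]
gripper_width: 0.0847
[0.5930943  0.22323184 0.16814562] [ 0.22  0.28  1.48  0.05  1.63 -1.38]
14.808112821204169
([0.0, 0.1036, -0.0012], [-0.0, -0.0, 0.2])
```

View pics/s2.png

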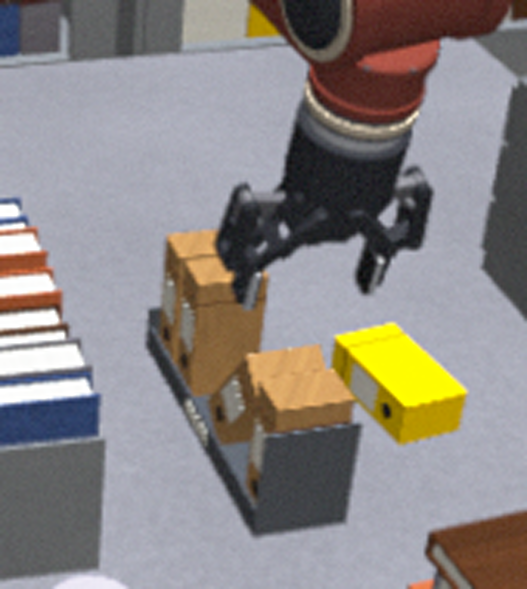

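The open fingers (tips near (248,300) and (370,285) in this crop) straddle the leaning carton. Next is the descent.

```bash
python3 -m pendant '[[[0,0.03,-0.001,0,0,0,0.085],[0,0.06,-0.001,0,0,0,0.085],[0,0.08,-0.001,0,0,0,0.085],[0,0.095,-0.001,0,0,0,0.085],[0,0.103,-0.001,0,0,0,0.085],[0,0.103,-0.001,0,0,0,0.085]]]'
python3 - <<'E'
from bench import *
from h import *
s=sense();print(s['eef_pos'])
im,dp=camera("scene");cv2.imwrite("pics/s3.png",cv2.resize(im[55:245,330:500],None,fx=3.1,fy=3.1,interpolation=cv2.INTER_CUBIC))
E
```

```text
time_s: 3.2
eef_pos: [0.5664, 0.2206, 0.0658]
tcp_rot: [-0.7, 0.702, -0.083, -0.102]
contact_force: [-0.4, 0.0, -0.2]
gripper_width: 0.0853
[0.56641365 0.22059515 0.06582536]
```

View pics/s3.png

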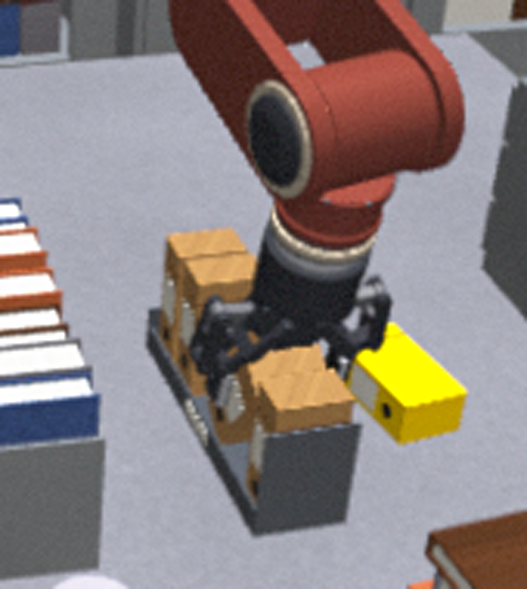

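The gripper is down around the carton with no contact force, so I'll close.

```bash
python3 -m pendant '[[[0,0,0,0,0,0,0.06],[0,0,0,0,0,0,0.05],[0,0,0,0,0,0,0.05],[0,0,0,0,0,0,0.05],[0,0,0,0,0,0,0.05]]]' 45
python3 - <<'E'
from bench import *
from h import *
s=sense();p,R=cur(s);print(p,s['ft_torque'])
ex=np.array([np.cos(np.radians(1.6)),np.sin(np.radians(1.6)),0])
piv=np.array([.5346,.2205,.004]);ez=np.array([0,0,1.])
tz=R[:,2]
for a in [5,10,15,20,25,30,34,37]:
    Q=Ro.from_rotvec(-np.radians(a)*np.array([-np.sin(np.radians(1.6)),np.cos(np.radians(1.6)),0])).as_matrix()
    lift=.003
    pt=piv+Q@(p-piv)+ez*lift*min(1,a/10)
    print(a,row(s,Q@R,pt))
E
```

```text
time_s: 3.88
eef_pos: [0.5673, 0.2212, 0.067]
tcp_rot: [-0.7, 0.702, -0.082, -0.101]
contact_force: [1.2, 3.4, 4.8]
gripper_width: 0.0597
[0.56726997 0.22123576 0.06702673] [ 0.54330809  0.12377091 -0.24603933]
5 ([-0.0065, -0.0025, -0.0], [0.0, -0.0, -5.0])
10 ([-0.013, -0.0045, -0.0], [0.0, -0.0, -10.0])
15 ([-0.0192, -0.0045, -0.0], [0.0, -0.0, -15.0])
20 ([-0.0254, -0.004, -0.0], [0.0, -0.0, -20.0])
25 ([-0.0315, -0.0029, -0.0], [0.0, -0.0, -25.0])
30 ([-0.0375, -0.0013, -0.0001], [0.0, -0.1, -30.0])
34 ([-0.0422, 0.0003, -0.0001], [0.0, -0.1, -34.0])
37 ([-0.0456, 0.0018, -0.0001], [0.1, -0.1, -37.0])
```

Gripped at 59.7 mm. Now I'll turn it up about its lower edge, lifted about 3 mm.

```bash
python3 -m pendant '[[[-0.0065,-0.0025,0,0,0,-5,0.05],[-0.013,-0.0045,0,0,0,-10,0.05],[-0.0192,-0.0045,0,0,0,-15,0.05],[-0.0254,-0.004,0,0,0,-20,0.05],[-0.0315,-0.0029,0,0,0,-25,0.05],[-0.0375,-0.0013,0,0,0,-30,0.05],[-0.0422,0.0003,0,0,0,-34,0.05],[-0.0456,0.0018,0,0,0,-37,0.05],[-0.0456,0.0018,0,0,0,-37,0.05],[-0.0456,0.0018,0,0,0,-37,0.05]]]'
python3 - <<'E'
from bench import *
from h import *
s=sense();p,R=cur(s);print(np.degrees(np.arctan2(-R[0,1],-R[2,1])))
im,dp=camera("scene");cv2.imwrite("pics/s4.png",cv2.resize(im[55:245,330:500],None,fx=3.1,fy=3.1,interpolation=cv2.INTER_CUBIC))
E
```

```text
time_s: 5.12
eef_pos: [0.5212, 0.2188, 0.075]
tcp_rot: [0.696, -0.693, -0.143, -0.125]
contact_force: [0.1, -0.4, -1.4]
gripper_width: 0.0594
-21.847542847592788
```

View pics/s4.png

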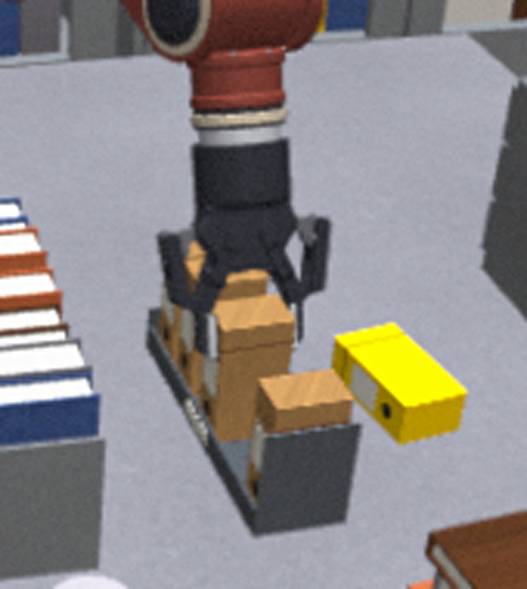

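The carton stands nearly upright between the fingers (face around (255,385) in the crop) and the gap is open. I'll measure its tilt and height before lowering it.

```bash
cat > meas.py <<'E'
from bench import *
from h import *
im,dp=camera("scene");m=camera_model("scene");C=cloud(dp,m)
hsv=cv2.cvtColor(im,cv2.COLOR_BGR2HSV); br=(hsv[...,0]>8)&(hsv[...,0]<22)&(hsv[...,1]>110)
k=br&(C[...,0]>.515)&(C[...,0]<.56)&(C[...,1]>.197)&(C[...,1]<.245)&(C[...,2]>.03)&(C[...,2]<.105)
Q=C[k];A=np.c_[Q[:,1],Q[:,2],np.ones(len(Q))]
for i in range(3):
    c=np.linalg.lstsq(A,Q[:,0],rcond=None)[0]; r=abs(Q[:,0]-A@c); g=r<.006; A,Q=A[g],Q[g]
print('face n',len(Q),'tilt',np.degrees(np.arctan(c[1])),'yaw',-np.degrees(np.arctan(c[0])),'x at z=.06,y=.22',c@[.22,.06,1])
k=br&(C[...,0]>.48)&(C[...,0]<.55)&(C[...,1]>.18)&(C[...,1]<.26)&(C[...,2]>.107)
print('lid z',np.median(C[k][:,2]),k.sum(),cv2.minAreaRect((C[k][:,:2]*1000).astype(np.float32)))
k=br&(C[...,0]>.598)&(C[...,0]<.66)&(C[...,1]>.18)&(C[...,1]<.27)&(C[...,2]>.107)
print('end',np.median(C[k][:,2]),cv2.minAreaRect((C[k][:,:2]*1000).astype(np.float32)))
k=br&(C[...,0]>.37)&(C[...,0]<.478)&(C[...,1]>.18)&(C[...,1]<.27)&(C[...,2]>.107)
print('mid+near',np.median(C[k][:,2]),cv2.minAreaRect((C[k][:,:2]*1000).astype(np.float32)))
s=sense();print(s['eef_pos'],s['contact_force'])
p,R=cur(s);print('1mm world down in tool',(R.T@[0,0,-.001]).round(5))
E
python3 meas.py
```

```text
face n 346 tilt 0.3050936810289323 yaw 1.5998778919685674 x at z=.06,y=.22 0.532512540584862
lid z 0.11573591258361829 289 ((508.581298828125, 214.35427856445312), (68.82032012939453, 56.77996826171875), 89.8389663696289)
end 0.11501524813593761 ((622.139892578125, 221.9720916748047), (43.965843200683594, 61.32616424560547), 1.165907859802246)
mid+near 0.11478136174284613 ((424.4314270019531, 223.74586486816406), (61.617942810058594, 114.51765441894531), 80.68640899658203)
[0.52161148 0.21903471 0.07507667] [-0.10763863 -0.06069602 -1.94499862]
1mm world down in tool [-0.00037  0.00093  0.     ]
```

```bash
python3 -m pendant '[[[-0.0004,0.001,0,0,0,0,0.05],[-0.0007,0.0019,0,0,0,0,0.05],[-0.0007,0.0019,0,0,0,0,0.05]]]'; python3 -m pendant '[[[-0.0004,0.001,0,0,0,0,0.05],[-0.0004,0.001,0,0,0,0,0.05]]]'
```

```text
time_s: 5.6
eef_pos: [0.5229, 0.2194, 0.0749]
tcp_rot: [0.696, -0.692, -0.145, -0.126]
contact_force: [-2.3, -1.2, 5.3]
gripper_width: 0.0592
time_s: 5.85
eef_pos: [0.5232, 0.2194, 0.0749]
tcp_rot: [0.695, -0.692, -0.145, -0.126]
contact_force: [-5.6, -2.6, 11.1]
gripper_width: 0.0594
```

The foot is on the floor (11 N upward). I'll ease off, release, and retreat along the tool axis.

```bash
python3 -m pendant '[[[0.0004,-0.001,0,0,0,0,0.05],[0.0006,-0.0015,0,0,0,0,0.05]]]'; python3 -m pendant '[[[0,0,0,0,0,0,0.066],[0,0,0,0,0,0,0.075],[0,0,0,0,0,0,0.085],[0,0,0,0,0,0,0.085],[0,0,0,0,0,0,0.085]]]'; python3 meas.py
```

```text
time_s: 6.1
eef_pos: [0.5227, 0.2193, 0.075]
tcp_rot: [0.696, -0.692, -0.145, -0.126]
contact_force: [-1.1, -1.2, 2.1]
gripper_width: 0.0594
time_s: 6.72
eef_pos: [0.522, 0.2194, 0.0743]
tcp_rot: [0.696, -0.692, -0.144, -0.126]
contact_force: [0.7, -0.4, -0.2]
gripper_width: 0.0853
face n 355 tilt -0.1592929971740043 yaw 2.949374411419035 x at z=.06,y=.22 0.5333490061298239
lid z 0.1150387207768746 280 ((514.8804321289062, 219.58424377441406), (43.844791412353516, 60.80160140991211), 2.1306254863739014)
end 0.11492393596626244 ((622.1414794921875, 221.8875732421875), (43.1175422668457, 62.59527587890625), 1.408359169960022)
mid+near 0.1143497967585302 ((428.773193359375, 226.18304443359375), (76.38153839111328, 109.27552032470703), 82.15489959716797)
[0.5219965  0.21938859 0.07438067] [ 0.08072245 -0.03096175 -0.06236314]
1mm world down in tool [-0.00037  0.00093  0.     ]
```

```bash
python3 -m pendant '[[[0,-0.03,0,0,0,0,0.085],[0,-0.07,0,0,0,0,0.085],[0,-0.12,0,0,0,0,0.085],[0,-0.17,0,0,0,5,0.085],[0,-0.22,0,0,0,12,0.085],[0,-0.22,0,0,0,22,0.085],[0,-0.22,0,0,0,22,0.085]]]'
python3 - <<'E'
import pickle
from bench import *
from h import *
d=pickle.load(open("v0.pkl","rb"));m=d['top'][2]
L=[(147,265),(268,293),(245,375),(125,345)]
c=ray([((x+.5)/6-.5+360,(y+.5)/6-.5+170) for x,y in L],m,.112)[:,:2]
print(c.round(4).tolist(),c.mean(0)); 
for i,j in((1,0),(2,3)): v=c[j]-c[i];print('width dir yaw',np.degrees(np.arctan2(-v[0],v[1])),np.linalg.norm(v))
for i,j in((2,1),(3,0)): v=c[j]-c[i];print('x dir yaw',np.degrees(np.arctan2(v[1],v[0])),np.linalg.norm(v))
s=sense();R=toolR(-13,0)
im,dp=camera("top");cv2.imwrite("pics/t5.png",im)
print(s['eef_pos'],s['joint_positions'].round(2));print(row(s,R,np.array([.516,-.2235,.25])))
E
```

```text
time_s: 7.65
eef_pos: [0.4412, 0.217, 0.2783]
tcp_rot: [-0.707, 0.707, 0.009, -0.009]
contact_force: [0.1, -0.0, -0.8]
gripper_width: 0.085
[[0.5409, -0.2003], [0.5287, -0.2571], [0.4898, -0.246], [0.5029, -0.1899]] [ 0.51555884 -0.22334595]
width dir yaw -12.11940912383707 0.05813810636001796
width dir yaw -13.132503062345908 0.05759005408377671
x dir yaw -15.939746010080338 0.040410396298683995
x dir yaw -15.229398115489538 0.0393603242548904
[0.44119723 0.21703607 0.27828463] [ 0.31 -0.3   1.86 -0.    1.58 -1.29]
([0.0638, 0.0284, -0.4423], [0.0, 14.4, 0.0])
```

View pics/t5.png

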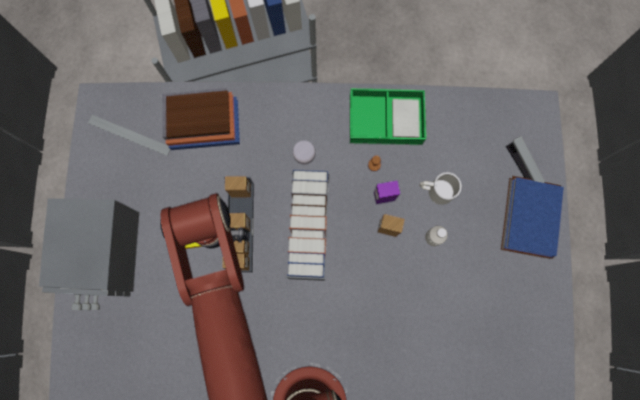

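The carton stands at about (239,220) with the gap open, and the spare is untouched at (392,225). Now I'll cross over the books.

```bash
python3 -m pendant '[[[0.01,-0.01,-0.04,0,3,0,0.085],[0.02,-0.01,-0.1,0,6,0,0.085],[0.03,-0.01,-0.16,0,9,0,0.085],[0.04,-0.01,-0.22,0,12,0,0.085],[0.05,-0.01,-0.28,0,15,0,0.085],[0.064,-0.01,-0.34,0,15,0,0.085],[0.064,-0.01,-0.4,0,15,0,0.085],[0.064,0,-0.442,0,15,0,0.085],[0.064,0.01,-0.442,0,15,0,0.085],[0.064,0.028,-0.442,0,15,0,0.085],[0.064,0.028,-0.442,0,15,0,0.085]]]'
python3 - <<'E'
from bench import *
from h import *
s=sense();print(s['eef_pos'],s['joint_positions'].round(2))
im,dp=camera("scene");cv2.imwrite("pics/s6.png",cv2.resize(im[100:270,120:320],None,fx=3.5,fy=3.5,interpolation=cv2.INTER_CUBIC))
print(row(s,toolR(-13.7,0),np.array([.516,-.2235,.059])))
E
```

```text
time_s: 9.07
eef_pos: [0.514, -0.2208, 0.2476]
tcp_rot: [0.703, -0.702, 0.084, -0.081]
contact_force: [0.5, -0.0, -0.3]
gripper_width: 0.085
[ 0.51402382 -0.22082635  0.24757882] [-0.54 -0.11  1.75  0.    1.51 -1.88]
([0.0033, 0.1886, -0.0024], [-0.1, 0.3, -0.2])
```

View pics/s6.png

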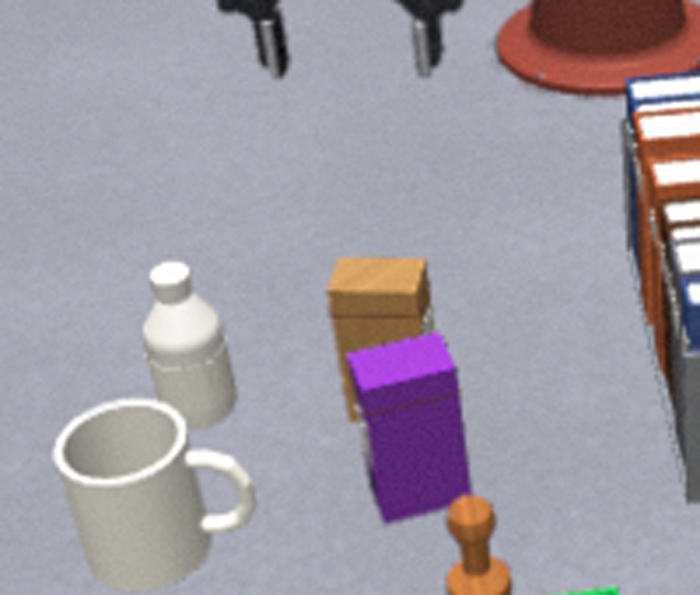

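The fingers are at the top (tips (275,75) and (425,75)) in line with the brown carton at (380,280). I'll descend.

```bash
python3 -m pendant '[[[0.003,0.05,-0.0024,0,0,0,0.085],[0.003,0.09,-0.0024,0,0,0,0.085],[0.003,0.115,-0.0024,0,0,0,0.085],[0.003,0.115,-0.0024,0,0,0,0.085]]]'
python3 - <<'E'
from bench import *
from h import *
s=sense();print(s['eef_pos'])
im,dp=camera("scene");cv2.imwrite("pics/s7.png",cv2.resize(im[100:270,120:320],None,fx=3.5,fy=3.5,interpolation=cv2.INTER_CUBIC))
print(row(s,toolR(-13.7,0),np.array([.516,-.2235,.059])))
E
```

```text
time_s: 9.62
eef_pos: [0.5165, -0.2244, 0.1335]
tcp_rot: [0.703, -0.702, 0.084, -0.081]
contact_force: [0.9, -0.2, -0.2]
gripper_width: 0.0853
[ 0.51652936 -0.2243735   0.133478  ]
([-0.0004, 0.0745, 0.0006], [-0.1, 0.3, -0.2])
```

View pics/s7.png

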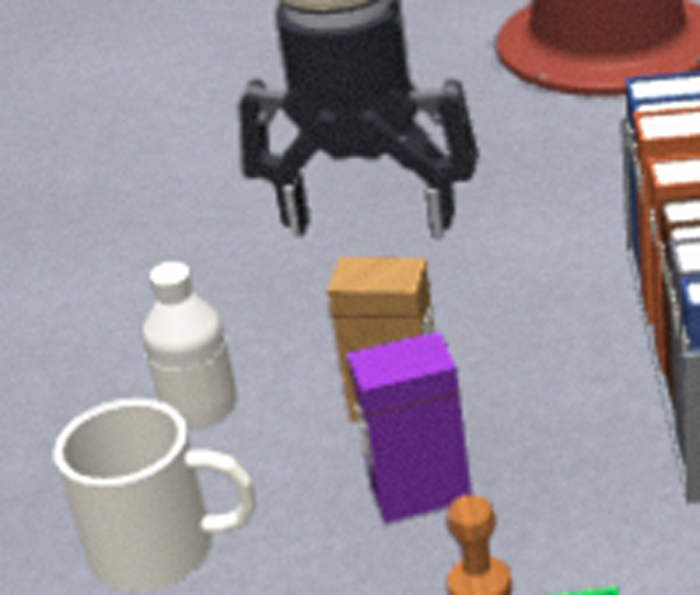

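Allowing for how verticals lean in this view, the finger midpoint (368,235) lines up with the carton lid (379,275). I'll lower and grip.

```bash
python3 -m pendant '[[[0,0.03,0,0,0,0,0.085],[0,0.055,0,0,0,0,0.085],[0,0.074,0,0,0,0,0.085],[0,0.074,0,0,0,0,0.085]]]' && python3 -m pendant '[[[0,0,0,0,0,0,0.065],[0,0,0,0,0,0,0.05],[0,0,0,0,0,0,0.05],[0,0,0,0,0,0,0.05],[0,0,0,0,0,0,0.05]]]' 50
python3 -m pendant '[[[0,-0.01,0,0,0,0,0.05],[0,-0.03,0,0,0,0,0.05],[0,-0.03,0,0,0,0,0.05]]]'
python3 - <<'E'
from bench import *
from h import *
s=sense();print(s['eef_pos'])
im,dp=camera("scene");cv2.imwrite("pics/s8.png",cv2.resize(im[100:270,120:320],None,fx=3.5,fy=3.5,interpolation=cv2.INTER_CUBIC))
E
```

```text
time_s: 10.18
eef_pos: [0.5173, -0.2256, 0.061]
tcp_rot: [0.702, -0.702, 0.083, -0.083]
contact_force: [-1.0, 0.8, 0.3]
gripper_width: 0.0848
time_s: 10.8
eef_pos: [0.5189, -0.2264, 0.0633]
tcp_rot: [-0.702, 0.702, -0.082, 0.084]
contact_force: [0.7, 2.4, 5.9]
gripper_width: 0.0598
time_s: 11.18
eef_pos: [0.5189, -0.2269, 0.094]
tcp_rot: [-0.701, 0.703, -0.082, 0.085]
contact_force: [0.2, 0.6, -2.4]
gripper_width: 0.0594
[ 0.51891643 -0.2269216   0.09397072]
```

View pics/s8.png

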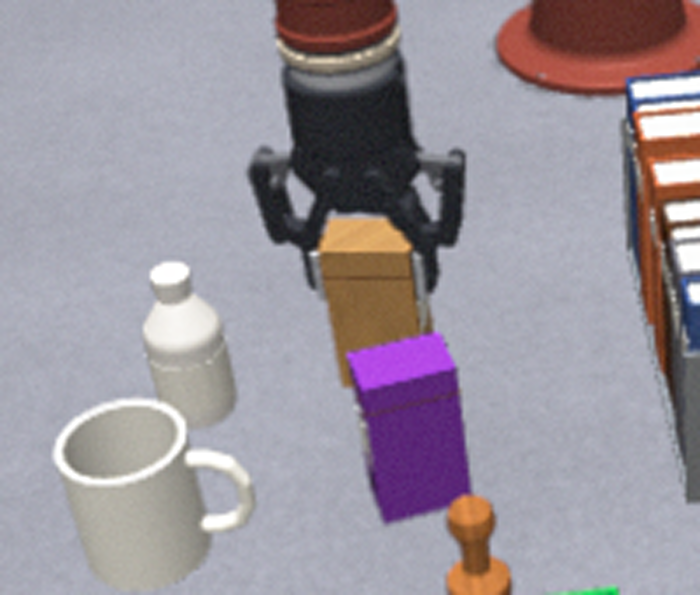

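The spare is held at 59.4 mm, clear of the desk and the neighbours. I'll lift it higher.

```bash
python3 -m pendant '[[[0,-0.04,0,0,0,0,0.05],[0,-0.08,0,0,0,0,0.05],[0,-0.12,0,0,0,0,0.05],[0,-0.16,0,0,0,0,0.05],[0,-0.2,0,0,0,0,0.05],[0,-0.2,0,0,0,0,0.05]]]'
python3 - <<'E'
from bench import *
from h import *
s=sense();print(s['eef_pos'],s['gripper_width'])
print(row(s,toolR(1.6,0),np.array([.567,.2215,.285])),row(s,toolR(1.6,0),np.array([.567,.2215,.199])))
E
```

```text
time_s: 11.98
eef_pos: [0.519, -0.2269, 0.2954]
tcp_rot: [-0.701, 0.703, -0.081, 0.085]
contact_force: [0.6, -0.7, -3.3]
gripper_width: 0.0597
[ 0.5189566  -0.22688491  0.29535613] 0.059743429706314154
([-0.058, 0.0089, 0.4472], [0.2, -15.1, 0.4]) ([-0.0586, 0.0949, 0.4474], [0.2, -15.1, 0.4])
```

```bash
python3 -m pendant '[[[-0.005,0,0.04,0,-2,0,0.05],[-0.011,0,0.085,0,-4,0,0.05],[-0.017,0,0.13,0,-6,0,0.05],[-0.023,0,0.175,0,-8,0,0.05],[-0.029,0,0.22,0,-10,0,0.05],[-0.035,0,0.265,0,-12,0,0.05],[-0.041,0,0.31,0,-14,0,0.05],[-0.047,0,0.355,0,-15.1,0,0.05],[-0.053,0,0.4,0,-15.1,0,0.05],[-0.058,0,0.43,0,-15.1,0,0.05],[-0.058,0,0.447,0,-15.1,0,0.05],[-0.058,0.009,0.447,0.2,-15.1,0.4,0.05]]]'
cat > m2.py <<'E'
from bench import *
from h import *
import sys
s=sense();p,R=cur(s);print(p,s['gripper_width'],s['contact_force'],'back',(-R[:,1]).round(4),'yaw',np.degrees(np.arctan2(R[1,0],R[0,0])))
for n in("scene","top"):
    im,dp=camera(n);m=camera_model(n)
    cv2.imwrite(f"pics/{sys.argv[1]}_{n}.png",cv2.resize(im[30:245,310:520] if n=='scene' else im[130:290,160:350],None,fx=2.7,fy=2.7,interpolation=cv2.INTER_CUBIC))
    if n=='top': continue
    C=cloud(dp,m);zb=p[2]-.063
    hsv=cv2.cvtColor(im,cv2.COLOR_BGR2HSV); br=(hsv[...,0]>8)&(hsv[...,0]<22)&(hsv[...,1]>110)
    k=br&(abs(C[...,0]-p[0])<.045)&(abs(C[...,1]-p[1])<.045)&(C[...,2]>max(zb-.01,.122))
    Q=C[k];print('held',len(Q),Q.min(0),Q.max(0))
    lid=Q[Q[:,2]>zb+.105];
    print('lid',len(lid),np.median(lid[:,2]),cv2.minAreaRect((lid[:,:2]*1000).astype(np.float32)))
    F=Q[(Q[:,2]<zb+.1)&(Q[:,2]>zb+.008)&(abs(Q[:,1]-p[1])<.025)&(Q[:,0]>p[0]+.008)]
    A=np.c_[F[:,1],F[:,2],np.ones(len(F))]
    for i in range(3):
        c=np.linalg.lstsq(A,F[:,0],rcond=None)[0]; g=abs(F[:,0]-A@c)<.006; A,F=A[g],F[g]
    print('face',len(F),'tilt',np.degrees(np.arctan(c[1])),'yaw',-np.degrees(np.arctan(c[0])),'x',c@[p[1],zb+.056,1],'y range',np.percentile(F[:,1],[2,98]))
    for nm,x0,x1 in(('stand',.51,.56),):
        k=br&(C[...,0]>x0)&(C[...,0]<x1)&(C[...,1]>.197)&(C[...,1]<.245)&(C[...,2]>.03)&(C[...,2]<.105)
        print(nm,k.sum(),np.median(C[k][:,0]) if k.any() else '')
E
python3 m2.py a
```

```text
time_s: 13.48
eef_pos: [0.5655, 0.2226, 0.2812]
tcp_rot: [0.708, -0.706, -0.008, 0.013]
contact_force: [-0.1, -1.3, -2.8]
gripper_width: 0.0597
[0.56548023 0.22258154 0.28124551] 0.05968922984007539 [-0.14993459 -1.27002368 -2.82309064] back [ 0.0075 -0.0037  1.    ] yaw 1.675214984848392
held 1409 [0.54286415 0.18363355 0.21884627] [0.59800378 0.25359673 0.48649362]
lid 262 0.32906305561684923 ((570.5777587890625, 218.63784790039062), (55.021202087402344, 70.0384750366211), 0.37400469183921814)
face 813 tilt 0.016268582390492996 yaw 2.670709594855111 x 0.5810889766565328 y range [0.19867421 0.24646912]
stand 355 0.5333021764141048
```

View pics/a_scene.png

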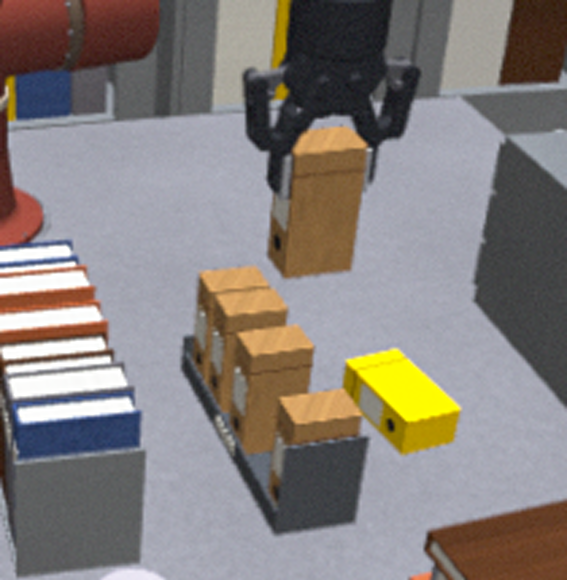

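View pics/a_top.png

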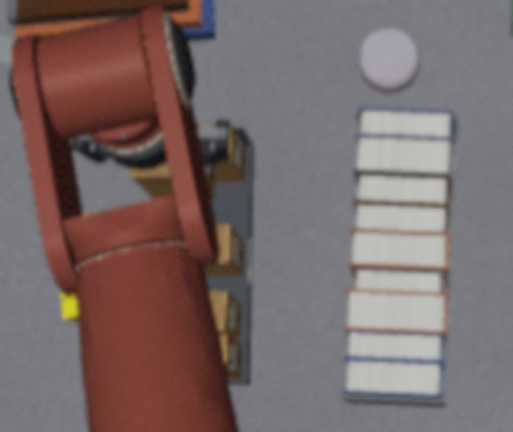

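The spare is upright (face tilt 0°) above the tray. It needs about +6.5 mm in x, −1.5 mm in y and 82 mm down.

```bash
python3 -m pendant '[[[0.0065,0,-0.0015,0,0,0,0.05],[0.0065,0.025,-0.0015,0,0,0,0.05],[0.0065,0.05,-0.0015,0,0,0,0.05],[0.0065,0.07,-0.0015,0,0,0,0.05],[0.0065,0.078,-0.0015,0,0,0,0.05],[0.0065,0.082,-0.0015,0,0,0,0.05],[0.0065,0.082,-0.0015,0,0,0,0.05],[0.0065,0.082,-0.0015,0,0,0,0.05]]]'
python3 m2.py b
```

```text
time_s: 14.58
eef_pos: [0.572, 0.2214, 0.2015]
tcp_rot: [0.709, -0.705, -0.008, 0.012]
contact_force: [-0.4, -0.0, -2.9]
gripper_width: 0.0597
[0.57201335 0.22144433 0.20147263] 0.05967958016971117 [-0.41761993 -0.00651493 -2.89691668] back [ 0.0048 -0.0046  1.    ] yaw 1.614070293227526
held 1320 [0.54810455 0.17668192 0.13752167] [0.60757716 0.26399537 0.47513335]
lid 262 0.24922410796912445 ((580.2514038085938, 223.74703979492188), (59.173221588134766, 79.43033599853516), 6.720809459686279)
face 725 tilt 1.0331616730713054 yaw 1.639371999797776 x 0.5874811053514306 y range [0.19755715 0.24559397]
stand 335 0.533240177420774
```

View pics/b_scene.png

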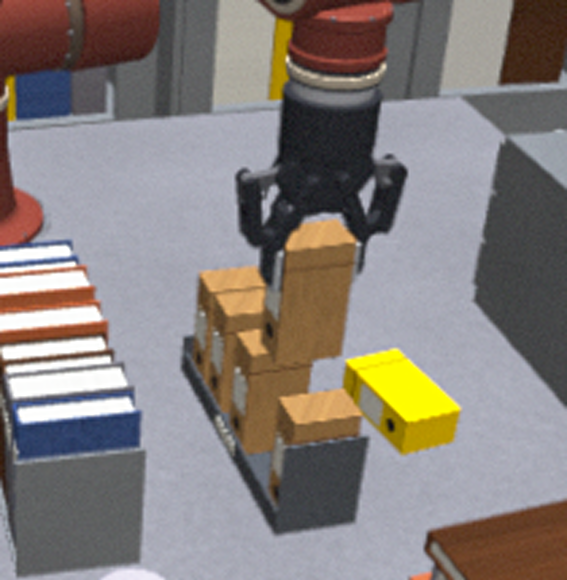

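```bash
python3 -m pendant '[[[0,0.002,0,0,0,0,0.05],[0,0.002,0,0,0,0,0.05],[0,0.002,0,0,0,0,0.05],[0,0.002,0,0,0,0,0.05]]]'
python3 m2.py c; python3 m2.py d|grep face
python3 - <<'E'
from bench import *
import cv2
for n in("scene","top"): cv2.imwrite(f"pics/f_{n}.png",camera(n)[0])
E
```

```text
time_s: 15.18
eef_pos: [0.5715, 0.2212, 0.1983]
tcp_rot: [0.709, -0.706, -0.008, 0.012]
contact_force: [-0.5, -0.4, -1.5]
gripper_width: 0.0597
[0.57146015 0.22124808 0.19831884] 0.05974172265019486 [-0.53210418 -0.37946778 -1.54921606] back [ 0.0066 -0.0042  1.    ] yaw 1.6070184536422576
held 1339 [0.54756195 0.17669608 0.13405996] [0.61581478 0.26406736 0.47037118]
lid 279 0.24606148874111763 ((580.9560546875, 220.50900268554688), (61.349544525146484, 86.96720123291016), 6.6353559494018555)
face 718 tilt 1.0117526379769826 yaw 1.2917008701965231 x 0.5869329556346212 y range [0.19718169 0.24512758]
stand 321 0.5335542056104118
face 717 tilt 1.0009093949997196 yaw 1.875111954347531 x 0.5869503270214665 y range [0.19736107 0.24531375]
```

View pics/f_scene.png

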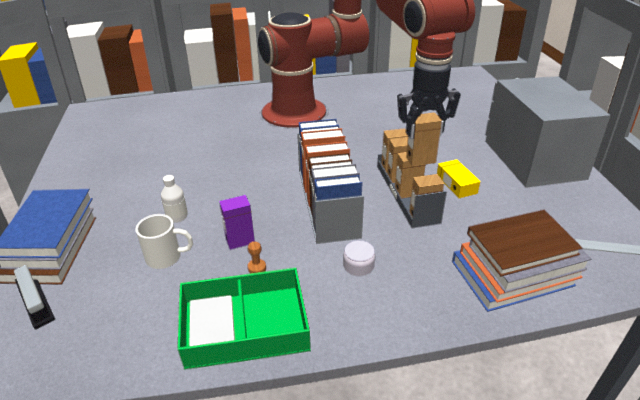

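```bash
python3 -m pendant '[[[0,0,0,0,0,-0.6,0.05],[0,0,0,0,0,-0.6,0.05],[0,0,0,0,0,-0.6,0.05],[0,0,0,0,0,-0.6,0.05],[0,0,0,0,0,-0.6,0.05],[0,0,0,0,0,-0.6,0.05]]]'
python3 m2.py g; python3 meas.py | head -3
python3 - <<'E'
from bench import *
print(abs(sense()['qd']).max()); print(finish_job())
E
```

```text
time_s: 16.23
eef_pos: [0.5715, 0.2212, 0.1983]
tcp_rot: [0.709, -0.705, -0.011, 0.008]
contact_force: [0.1, 0.2, -2.4]
gripper_width: 0.0592
[0.57148382 0.22121878 0.19829989] 0.059185262698587045 [ 0.07715457  0.23248222 -2.39635898] back [-0.0039 -0.0045  1.    ] yaw 1.6013782638240666
held 1327 [0.54692093 0.17635142 0.13359851] [0.60445813 0.26430432 0.45783139]
lid 267 0.24601928479284932 ((571.5957641601562, 221.70132446289062), (55.08354949951172, 77.2408218383789), 9.407907485961914)
face 723 tilt 0.37978166321209744 yaw 1.6131838835780894 x 0.5868774833747371 y range [0.19726539 0.24520614]
stand 316 0.5334263794270266
face n 312 tilt 0.3942250951995708 yaw 2.8763230053189504 x at z=.06,y=.22 0.533492371681227
lid z 0.1151482953542142 94 ((521.4224853515625, 216.0991668701172), (55.90074157714844, 54.45029067993164), 0.38183826208114624)
end 0.11479833076667914 ((623.885986328125, 222.69036865234375), (63.14311218261719, 44.899784088134766), 87.53791809082031)
0.0013528844908647644
the job is handed in; nothing more can be done
None
```

I stood the leaning carton up on the tray floor and let go of it. I then carried the spare carton over the books and stopped it over the gap, still gripped. I handed the job in at about 16.5 s, well under the 66 s limit.

**Leaning carton:** its last measured tilt was 0.4° or less. Its far face is at x ≈ 0.533 m and the end carton's face at about 0.602 m, so the gap is roughly 68 mm.

**Spare carton:**
- **Position:** it is centred at x ≈ 0.567 m, y ≈ 0.221 m, which is the middle of the gap.
- **Height:** its underside is about 19 mm above the carton tops.
- **Attitude:** its tilt is about 0.4°. Its yaw is 1.6°, the same as the tray's.
- **Contact:** the only force reading was about 2.4 N downward, its own weight.

**Checks that disagreed:** the hovering carton first measured about 1° off upright, so I turned it 0.6° and measured it again. The standing carton's yaw read between 1.6° and 2.9° in different pictures. With the hovering carton partly in view, some of the last lid outlines were smeared, so I relied on the face measurements. In the last scene picture, taken before that small turn, the bottle, mug, stamp, tin, purple and yellow boxes and books looked undisturbed. I did not measure them.

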